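# Eject the used pipette tip into the discard tray

### The arm

A 6-joint arm with a two-finger parallel gripper is mounted at the origin on a cart in front of the work surface, level with it; the furniture and walls round the work are solid. World frame = base frame: x ahead of the robot, y to its left, z up, the work surface at z = 0. Lengths are in m, angles in degrees, forces in N, time in s.
With the tool pointing down it reaches from about 0.3 to 0.75 m from the base axis. Payload 8.5 kg.
Tool frame: the origin (TCP) lies at the very end of the fingers, on their centre line; the grasp point (between the pads) lies 19 mm behind it (env.tcp_to_grasp is the distance from the TCP to the grasp point, in m); z points along the fingers, y is the line along which they close (so a half turn about z gives the same grasp; the last joint's range is limited). The gripper opens to 85 mm and grips with 20 to 120 N. Pads are 22 mm wide; open, the fingers measure 114 mm over their backs; the gripper's body (76 mm by 85 mm) begins 54 mm behind the grasp point. The pads swing forward as they close: fully open they stand 13 mm farther back than shut.
Start: joints at [56.133, 21.807, 74.336, -0, 83.858, -12.336], TCP at [0.202, 0.512, 0.231] pointing down, gripper open.
Joint ranges: [-178.18, 178.18], [-50.72, 133.34], [12.68, 142.11], [-81.47, 261.47], [9.98, 163.14], [-165.26, 165.26]. Speed limits (degrees/s): [136.94, 136.94, 180, 180, 180, 180].

### API

Orientations are given as a 3x3 rotation matrix whose columns are the frame's x, y, z axes.
In Python, from rig import status, get_image, env gives the robot as it stands.
- The arm moves only by the shell command python3 -m handwheel 'ROWS' [FORCE]. ROWS is text: rows parted by semicolons, each of 7 numbers parted by spaces: the shift along the world's x, y, z in cm, then the turn, a rotation vector about the world's x, y, z in degrees, then the opening, from 0 (shut) to 1 (fully open). In form: dx dy dz wx wy wz gripper; .... A call has 1 to 8 rows; each row is the pose to reach, as a shift and turn from the pose commanded when the call began; what a row does not reach only later rows make up. A row lasts 1/12 s, in which the tool goes at most 41.7 mm and 7.16 degrees, less where a joint would pass 70% of its speed; a pose out of reach is approached as far as the arm can. A call with a gripper value outside its range is refused whole. The fingers move at their own pace and stop on an object; FORCE is the grip in N (left out, the last holds). Time passes only in rows, so rows that repeat a pose let the fingers close. It gives the time, the measured TCP pose, the force, the opening and the grip force at its end, in the units of the state.
- status.observe(): the state, without advancing time (a new reading comes with each control period).
- get_image(name): name is "scene" or "top" or "wrist"; returns a dict with "color" (400x640x3 uint8, red, green, blue), "vertical_fov" (degrees; the focal length in pixels is half the picture's height over the tangent of half this angle, whatever the lens; pixels are square), "cx", "cy" (the principal point, pixels), "xyz" and "orientation" of the camera in the world. Camera axes: x right, y down, z forward; pixel columns grow to the right and rows downward; lengths in m; the calibration is good to about 2 mm. A picture is of the moment at which its call begins. There is no depth.
- env.close_job(): hands the job in; it is judged then, once.
The state is a dict: "time_s": time; "q": joint angles; "qvel": joint speeds; "joint_efforts": joint torques, N m; "position": TCP position; "tool_rot": TCP orientation; "ft_force": force on the tool from outside, world axes, zero at the start; "wrist_torque": the same for the moment, N m; "grip_width": finger opening in m; "gripper_force": force on a finger pad.
Only numpy, scipy, OpenCV 4.12 (cv2) and the standard library are available. Lean on these libraries where they do the work, as an engineer would, in place of code of your own. Each camera call takes 0.05 s, during which the arm holds its last target. There are 200 camera calls.

### The job

One of the three pipettes in the stand was put back with a used tip still on it. Stand the discard tray on the bench under that tip, then press that pipette's button down its axis, past the soft first stop, all the way to its last stop without forcing it, so that the tip is thrown off into the tray, and let the button come back up. Never touch the used tip, press no other pipette's button, and leave the other things on the bench where they are.

Things in the scene. Friction and masses are not known exactly. Their poses are not given: they have to be found in the camera images.
- stand: fixed grey stand, 226 mm wide, holding three identical white pipettes 66 mm apart; crossbar top at z = 217 mm. Origin on the bench, straight below the lower end of the middle pipette's axis; x points to the back of the stand (away from the robot), y to its left, z up. The base plate begins 75 mm behind the origin, so the bench below the tips is free for the tray
- place_mid (a point): point on the middle pipette's axis, 46 mm above the bench, where the lower end of a fitted tip is. Every pipette leans 10 degrees to the front: from such a point its axis runs up along (-0.174, 0, 0.985) in the stand's frame. On top is a round button 25 mm across; its flat face is square to the axis
- place_left (a point): the same point of the left pipette (stand y = +66 mm). On every pipette the button's face, when up, lies between 256 and 284 mm along the axis from such a point: it rides on a setting screw, so its height and that of its stops differ by up to 28 mm, are not given and must be felt
- place_right (a point): the same point of the right pipette (stand y = -66 mm)
- tip_mid (a point): centre (half-way up) of the used tip, a white cone 90 mm long, 18 mm across its upper collar, snapped on the cone of one of the three pipettes (which one differs; the other two carry none). Its lower end is 46 mm above the bench. It holds against light knocks only
- tray: loose grey discard tray, 190 x 100 mm, walls 34 mm high, floor and walls 3 to 4 mm thick, open on top, 0.22 kg. Origin at the centre of its underside, x along its length, z up. The end at -x carries the grip; the inside reaches from x = -83 to 92 mm and y = -47 to 47 mm
- tray_grip (a point): point to take the tray by: in the upright grip plate at the tray's -x end, 30 mm above its underside. The plate is 12 mm thick along the tray's x, 64 mm wide along its y and its top is 46 mm above the underside; one finger goes inside the tray
- used_button (a joint): travel in m of the button of the pipette with the used tip against its soft spring: 0 up, 0.010 at the first stop (1 N rising to 4 N)
- used_ejector (a joint): further travel in m of the same button beyond its first stop, together with the ejector sleeve that throws off the tip: 0 at rest, 0.009 at the last stop. It starts to move at 8 N and needs about 12 N near the end; the stop itself is firm, so come to it slowly: more than 40 N would strain it
- spare1_button (a joint): travel in m of the button of one pipette without a tip, 0 up
- spare2_button (a joint): travel in m of the button of the other pipette without a tip, 0 up
- used: the pipette that carries the used tip, a fixture. Origin on the bench below its lower tip end; axes as those of the stand
- tip: the used tip as a body; origin at the middle of its lower end, z along it to the collar
- cycler_corner (a point): front right bottom corner of the thermal cycler, a fixed machine 0.29 m high that fills the bench from here to the back and to the left
- tip_box: blue box of pipette tips with a clear lid, 78 x 118 x 70 mm, a bystander; origin at the centre of its underside
- bottle_3: brown bottle with a screw cap, 45 mm across, 80 mm high, a bystander; origin at the centre of its underside

How it is judged (in metres and radians):
On the way, in this order (a step that is already met when the one before it is completed fails the run):
1. the tray stands still on the bench under the used tip, which is still on its pipette (x of tip_mid in the frame of tray between -0.07 and 0.08 m and y of tip_mid in the frame of tray between -0.042 and 0.042 m and height (world z) of tray below 0.004 m and angle between tray's own z axis and vertical below 0.04 rad and linear speed of tray below 0.02 m/s and distance of tip_mid from where it was at the start of the episode below 0.006 m), for 0.2 s.
2. the button is pressed to its last stop (within 1 mm) (value of joint used_button above 0.009 m and value of joint used_ejector above 0.008 m), for 0.05 s.
At the end, for the whole second after the job is handed in: the used tip is off the pipette and lies at rest in the tray (its centre over the tray's floor, less than 55 mm above the bench), the tray stands flat and still on the bench, and the button is fully up again (within 1.5 mm) (x of tip_mid in the frame of tray between -0.085 and 0.095 m and y of tip_mid in the frame of tray between -0.05 and 0.05 m and z of tip_mid in the frame of tray below 0.055 m and contact force between tip and tray above 0.01 N and contact force between tip and used below 0.01 N and linear speed of tip below 0.03 m/s and height (world z) of tray below 0.004 m and angle between tray's own z axis and vertical below 0.04 rad and linear speed of tray below 0.02 m/s and value of joint each of used_button, used_ejector below 0.0015 m); the robot touches nothing.
It fails at once if the robot touches the used tip (contact force between any of the arm, the fingers and tip above 0.3 N).
It fails at once if the button of a pipette without a tip is pressed (3 mm or more) (value of joint any of spare1_button, spare2_button above 0.003 m).
It fails at once if the pipette is forced: more than 40 N on it (contact force between any of the fingers, the arm and used above 40 N).
It fails at once if the tip box or the bottle is moved by more than 15 mm (distance of any of tip_box, bottle_3 from where it was at the start of the episode above 0.015 m).
It also fails if it takes over 56 s, if anything falls off the work surface, if the arm or the gripper's body presses on something with over 40 N, if the wrist force passes 120 N, or if a joint passes its speed limit or range.

## Working session

There is one attempt and no reset: what is moved stays moved. The work goes in short steps, Python scripts to look and compute and a shell command to move; the robot and the scene stay as the last step left them, time stands still between calls to the robot, and variables do not carry over. Pictures are saved under pics/ and viewed, at most 10 in all, crops included, and the job is handed in when it is done.

```bash
ls; mkdir -p pics; python3 - <<'E'
from rig import status,get_image,env
import cv2,pickle
d={}
for n in("scene","top"):
    g=get_image(n);d[n]=g;cv2.imwrite(f"pics/{n}0.png",g["color"][:,:,::-1])
    print(n,g["vertical_fov"],g["cx"],g["cy"],g["xyz"],g["orientation"])
pickle.dump(d,open("d0.pkl","wb"))
s=status.observe();print(s)
E
```

```text
pics
scene 57.66643432719156 316.2817368117524 193.6610726867292 [-0.31651542 -0.44574096  0.60550517] [[ 0.41499707 -0.37363487  0.82956278]
 [-0.90973182 -0.18329913  0.37254455]
 [ 0.01286251 -0.90928456 -0.41597614]]
top 48.37822916575577 315.32523560452256 195.35648547629137 [ 0.49716029 -0.07155107  1.34680061] [[ 0.01297252 -0.99969502  0.02101372]
 [-0.99989395 -0.01283027  0.0068905 ]
 [-0.00661879 -0.02110088 -0.99975544]]
{'time_s': 0.1, 'q': array([ 5.61333340e+01,  2.18373181e+01,  7.43786782e+01,  1.53798555e-03,
        8.38593311e+01, -1.23342006e+01]), 'qvel': array([ 0.08022698, -0.11223747, -0.19141972,  0.06055083,  0.0354497 ,
       -0.03323684]), 'joint_efforts': array([ 3.97637312e-03, -4.49228132e+01, -2.31657475e+01, -2.23545917e-04,
        3.66209388e-03,  2.40273584e-05]), 'position': array([0.20169785, 0.51140025, 0.23078196]), 'tool_rot': array([[-9.30208572e-01,  3.67030575e-01, -7.54799143e-04],
       [ 3.67031222e-01,  9.30208000e-01, -1.07677960e-03],
       [ 3.06909167e-04, -1.27866446e-03, -9.99999135e-01]]), 'ft_force': array([ 0.33225905,  0.14775941, -0.01140715]), 'wrist_torque': array([0.01631078, 0.00883302, 0.00133471]), 'gripper_force': 0.0, 'grip_width': 0.0854860657719045}
```

View pics/scene0.png

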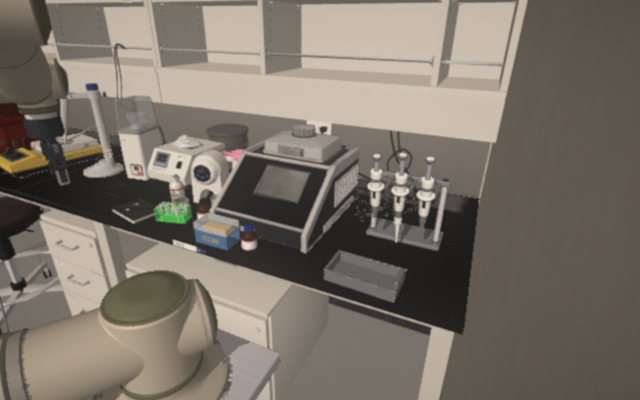

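View pics/top0.png

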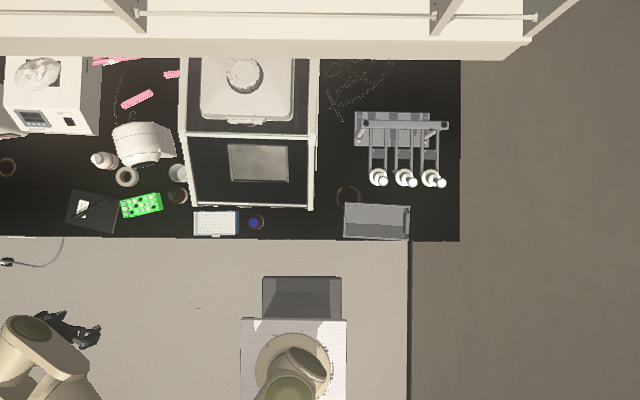

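The tray sits at about (377,221) in the top view and the pipette buttons at (381,177), (409,178) and (437,179). In the scene view the middle pipette seems to carry the tip, so I'll zoom in to check.

```bash
python3 - <<'E'
import cv2,numpy as np
a=cv2.imread("pics/scene0.png")[145:305,315:475];b=cv2.imread("pics/top0.png")[100:250,330:470]
a=cv2.resize(a,(400,400),interpolation=cv2.INTER_CUBIC)
b=cv2.resize(b,(400,429),interpolation=cv2.INTER_CUBIC)[:400]
m=np.hstack([a,b]);m=(255*(m/255.)**.6).astype(np.uint8)
cv2.imwrite("pics/z0.png",m)
E
```

```text
(no output)
```

View pics/z0.png

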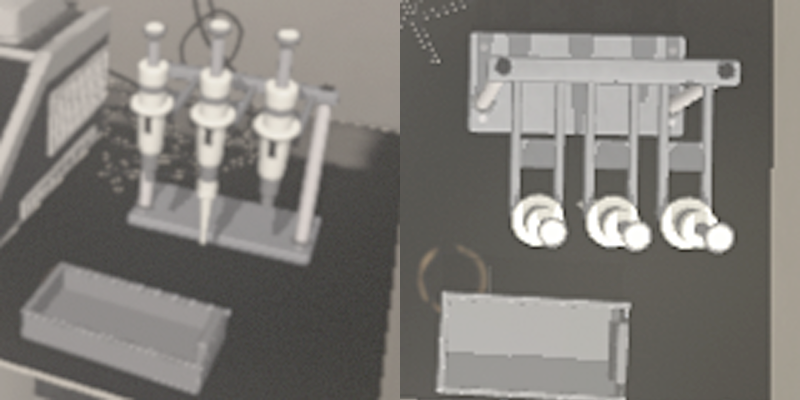

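The middle pipette carries the tip, and the tray's grip plate is at its right (-y) end. Next I'll turn these pixels into positions.

```bash
cat > h.py <<'E'
import numpy as np,pickle
def ray(g,u,v):
    f=200/np.tan(np.radians(g["vertical_fov"]/2)); d=np.array(g["orientation"])@[(u-g["cx"])/f,(v-g["cy"])/f,1]
    return np.array(g["xyz"]),d/np.linalg.norm(d)
def plane(g,u,v,z):
    o,d=ray(g,u,v); return (o+d*(z-o[2])/d[2]).round(4)
def tri(r1,r2):
    (a,d),(b,e)=r1,r2; t=np.linalg.lstsq(np.c_[d,-e],b-a,rcond=None)[0]
    p,q=a+d*t[0],b+e*t[1]; return ((p+q)/2).round(4),round(float(np.linalg.norm(p-q)),4)
T=lambda x,y:((x-400)/2.857+330-.32,y/2.857+100-.32)
S=lambda x,y:(x/2.5+315-.3,y/2.5+145-.3)
E
python3 - <<'E'
from h import *
d=pickle.load(open("d0.pkl","rb"));t,s=d["top"],d["scene"]
for a,b in (((551,233),(154,29)),((636,237),(219,24)),((719,238),(289,37))): print("button",tri(ray(t,*T(*a)),ray(s,*S(*b))))
print("tip low",plane(s,*S(204,243),.046))
print("bar ends",plane(t,*T(488,70),.217),plane(t,*T(739,72),.217))
print("base front",plane(t,*T(470,132),.012),plane(t,*T(683,132),.012))
print("tray rim TL,BL,TR,BR",[plane(t,*T(*p),.034) for p in((443,292),(438,391),(630,304),(626,396))])
print("plate",[plane(t,*T(*p),.046) for p in((612,309),(628,309),(610,380),(625,381))])
print("scene tray corners",[plane(s,*S(*p),.034) for p in((62,265),(22,310),(230,312),(200,368))])
print("edge",plane(t,375,240,0),"cycler",plane(t,312,209,0),"bottle cap",plane(t,256,222,.08))
E
```

```text
button (array([ 0.5541, -0.2212,  0.3076]), 0.0008)
button (array([ 0.5508, -0.287 ,  0.3238]), 0.0005)
button (array([ 0.551 , -0.3545,  0.3208]), 0.0007)
tip low [ 0.5967 -0.2908  0.046 ]
bar ends [ 0.7035 -0.1763  0.217 ] [ 0.7044 -0.3995  0.217 ]
base front [ 0.6754 -0.1771  0.012 ] [ 0.6781 -0.4007  0.012 ]
tray rim TL,BL,TR,BR [array([ 0.5066, -0.1494,  0.034 ]), array([ 0.4046, -0.1454,  0.034 ]), array([ 0.4968, -0.3421,  0.034 ]), array([ 0.4021, -0.3388,  0.034 ])]
plate [array([ 0.4914, -0.3213,  0.046 ]), array([ 0.4916, -0.3376,  0.046 ]), array([ 0.419 , -0.3199,  0.046 ]), array([ 0.4182, -0.3352,  0.046 ])]
scene tray corners [array([ 0.5003, -0.1532,  0.034 ]), array([ 0.4038, -0.1459,  0.034 ]), array([ 0.4942, -0.3434,  0.034 ]), array([ 0.3929, -0.336 ,  0.034 ])]
edge [ 0.3931 -0.244   0.    ] cycler [ 0.4841 -0.0527  0.    ] bottle cap [0.4458 0.105  0.08  ]
```

Both views agree. The button heights are plausible, the bar measures 223 mm, and the tray is about 191 x 98 mm. place_mid is roughly (0.599, -0.289) and the grip plate is at (0.4545, -0.329).

Plan: grip the plate, turn the tray -88° so its grip end faces the robot, then slide it under the tip. I'll start with the approach.

```bash
python3 -m handwheel '10 -30 0 0 0 10 1;10 -30 0 0 0 10 1;10 -30 0 0 0 10 1;10 -30 0 0 0 10 1;10 -30 0 0 0 10 1;10 -30 0 0 0 10 1;10 -30 0 0 0 10 1;10 -30 0 0 0 10 1' && python3 -m handwheel '0 -31 0 0 0 9.5 1;0 -31 0 0 0 9.5 1;0 -31 0 0 0 9.5 1;0 -31 0 0 0 9.5 1;0 -31 0 0 0 9.5 1;0 -31 0 0 0 9.5 1;0 -31 0 0 0 9.5 1;0 -31 0 0 0 9.5 1' && python3 -m handwheel '15 -23 -9 0 0 0 1;15 -23 -9 0 0 0 1;15 -23 -9 0 0 0 1;15 -23 -9 0 0 0 1;15 -23 -9 0 0 0 1;15 -23 -9 0 0 0 1;15 -23 -9 0 0 0 1;15 -23 -9 0 0 0 1'
python3 - <<'E'
from rig import *
import cv2
s=status.observe();print(s["time_s"],s["position"],s["tool_rot"],s["q"])
g=get_image("wrist");cv2.imwrite("pics/w1.png",g["color"][:,:,::-1])
E
```

```text
time_s: 0.77
position: [0.302, 0.2089, 0.2312]
tool_rot: [[-0.98, 0.201, -0.0], [0.201, 0.98, -0.001], [-0.0, -0.001, -1.0]]
ft_force: [1.3, 1.0, 0.3]
grip_width: 0.0851
gripper_force: 0.0
time_s: 1.43
position: [0.3011, -0.1009, 0.2314]
tool_rot: [[-0.999, 0.037, 0.0], [0.037, 0.999, -0.001], [-0.0, -0.0, -1.0]]
ft_force: [0.9, 0.6, -0.4]
grip_width: 0.0857
gripper_force: 0.0
time_s: 2.1
position: [0.4534, -0.3326, 0.1374]
tool_rot: [[-0.999, 0.038, -0.002], [0.038, 0.999, 0.002], [0.002, 0.002, -1.0]]
ft_force: [-1.2, 1.9, -0.7]
grip_width: 0.0851
gripper_force: 0.0
2.1 [ 0.45339064 -0.33261684  0.13741461] [[-0.99928896  0.037649   -0.00202971]
 [ 0.0376454   0.99928957  0.00178321]
 [ 0.0020954   0.00170553 -0.99999635]] [-4.83169902e+01  2.78913716e+01  8.07820197e+01 -1.99405225e-02
  7.14802507e+01 -1.36153092e+02]
```

View pics/w1.png

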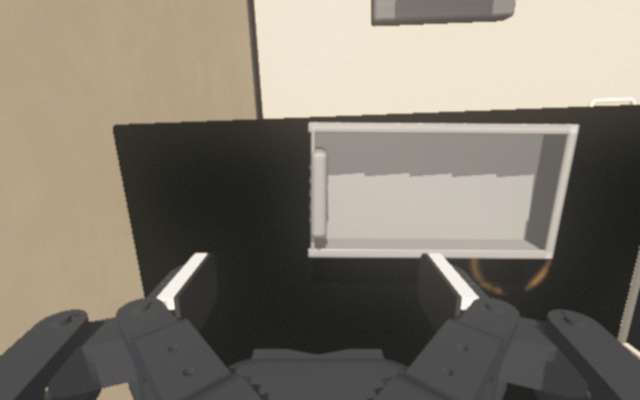

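The wrist view shows the plate (col 320) centred between the fingers (cols 205 and 425) and parallel to them. I'll go down and grip.

```bash
python3 -m handwheel '0 0.3 -4 0 0 0 1;0 0.3 -8 0 0 0 1;0 0.3 -10 0 0 0 1;0 0.3 -11.5 0 0 0 1;0 0.3 -12.2 0 0 0 1;0 0.3 -12.3 0 0 0 1;0 0.3 -12.3 0 0 0 1;0 0.3 -12.3 0 0 0 1' 40 && python3 -m handwheel '0 0 0 0 0 0 0;0 0 0 0 0 0 0;0 0 0 0 0 0 0;0 0 0 0 0 0 0;0 0 0 0 0 0 0;0 0 0 0 0 0 0;0 0 0 0 0 0 0;0 0 0 0 0 0 0' 40
```

```text
time_s: 2.82
position: [0.4522, -0.3256, 0.0196]
tool_rot: [[-0.999, 0.035, 0.001], [0.035, 0.999, -0.002], [-0.001, -0.001, -1.0]]
ft_force: [0.6, 1.0, -0.4]
grip_width: 0.0855
gripper_force: 0.0
time_s: 3.48
position: [0.4523, -0.3261, 0.0189]
tool_rot: [[-0.999, 0.036, 0.001], [0.036, 0.999, -0.002], [-0.001, -0.002, -1.0]]
ft_force: [-0.6, -3.0, 4.8]
grip_width: 0.0114
gripper_force: 40.1
```

Gripped at 11.4 mm. I'll lift slightly and turn.

```bash
python3 -m handwheel '0 0 0.4 0 0 0 0;0 0 0.4 0 0 0 0;0 1 0.4 0 0 -7 0;0 2 0.4 0 0 -14 0;0 3 0.4 0 0 -21 0;0 3.7 0.4 0 0 -28 0;0 3.7 0.4 0 0 -35 0;0 3.7 0.4 0 0 -42 0' 60 && python3 -m handwheel '0 0 0 0 0 -7 0;0 0 0 0 0 -14 0;0 0 0 0 0 -21 0;0 0 0 0 0 -28 0;0 0 0 0 0 -35 0;0 0 0 0 0 -42 0;0 0 0 0 0 -46 0;0 0 0 0 0 -46 0'
python3 - <<'E'
from rig import *
import cv2,pickle,numpy as np
d={n:get_image(n) for n in("scene","top")};pickle.dump(d,open("d1.pkl","wb"))
s=status.observe();print(s["time_s"],s["position"],s["q"])
a=d["scene"]["color"][145:305,315:475,::-1];b=d["top"]["color"][100:250,330:470,::-1]
a=cv2.resize(a,(400,400),interpolation=cv2.INTER_CUBIC);b=cv2.resize(b,(400,429),interpolation=cv2.INTER_CUBIC)[:400]
cv2.imwrite("pics/z1.png",(255*(np.hstack([a,b])/255.)**.6).astype(np.uint8))
E
```

```text
time_s: 4.15
position: [0.4514, -0.2872, 0.0218]
tool_rot: [[-0.715, 0.699, -0.002], [0.699, 0.715, 0.002], [0.003, 0.0, -1.0]]
ft_force: [0.0, -0.3, -2.3]
grip_width: 0.0108
gripper_force: 58.6
time_s: 4.82
position: [0.4513, -0.2877, 0.0218]
tool_rot: [[0.003, 1.0, -0.002], [1.0, -0.003, 0.002], [0.002, -0.002, -1.0]]
ft_force: [0.1, 0.8, -3.1]
grip_width: 0.011
gripper_force: 58.6
4.9167 [ 0.4514604  -0.28785734  0.02188694] [-4.52000521e+01  3.45272694e+01  9.24282775e+01  2.62215071e-03
  5.31467812e+01 -4.53262831e+01]
```

View pics/z1.png

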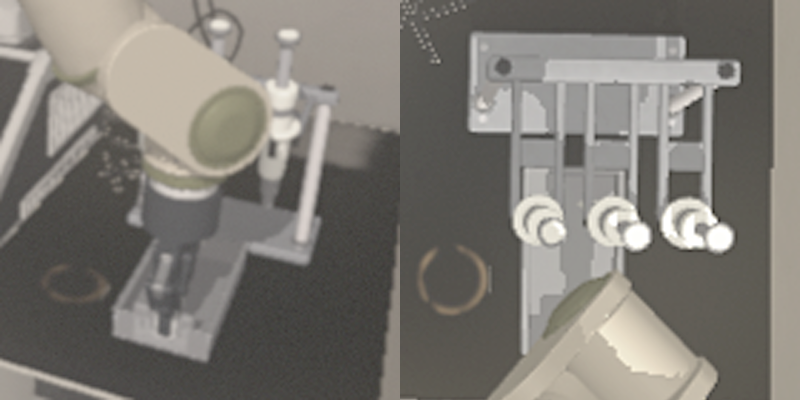

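The tray is turned, centred below the middle pipette and clear of the tip. I'll set it down, release and retreat up and back.

```bash
python3 -m handwheel '0 0 -0.2 0 0 0 0;0 0 -0.35 0 0 0 0;0 0 -0.35 0 0 0 0;0 0 -0.35 0 0 0 0.5;0 0 -0.35 0 0 0 0.5;0 0 -0.35 0 0 0 0.5;0 0 -0.35 0 0 0 0.5;0 0 -0.35 0 0 0 0.5' && python3 -m handwheel '-0.5 0 2 0 0 0 0.5;-1 0 4 0 0 0 0.5;-2 0 7 0 0 0 0.5;-5 0 9 0 0 0 0.5;-8 0 11 0 0 0 0.5;-10 0 13 0 0 0 0;-10 0 16 0 0 0 0;-10 0 18 0 0 0 0'
python3 - <<'E'
from rig import *
import cv2,pickle,numpy as np
d={n:get_image(n) for n in("scene","top")};pickle.dump(d,open("d2.pkl","wb"))
s=status.observe();print(s["time_s"],s["position"],s["q"])
a=d["scene"]["color"][145:305,315:475,::-1];b=d["top"]["color"][100:250,330:470,::-1]
a=cv2.resize(a,(400,400),interpolation=cv2.INTER_CUBIC);b=cv2.resize(b,(400,429),interpolation=cv2.INTER_CUBIC)[:400]
cv2.imwrite("pics/z2.png",(255*(np.hstack([a,b])/255.)**.6).astype(np.uint8))
E
```

```text
time_s: 5.58
position: [0.4519, -0.2885, 0.0189]
tool_rot: [[0.0, 1.0, 0.0], [1.0, -0.0, -0.0], [-0.0, 0.0, -1.0]]
ft_force: [0.4, -0.3, -0.3]
grip_width: 0.0429
gripper_force: 0.0
time_s: 6.25
position: [0.3511, -0.2886, 0.2012]
tool_rot: [[0.002, 1.0, 0.001], [1.0, -0.002, -0.002], [-0.002, 0.001, -1.0]]
ft_force: [0.5, 0.0, 1.0]
grip_width: 0.0068
gripper_force: 0.0
6.35 [ 0.3524237  -0.28953028  0.2019245 ] [-5.43347957e+01  1.37865682e+01  9.15855822e+01  2.84249027e-03
  7.42350534e+01 -5.42808421e+01]
```

View pics/z2.png

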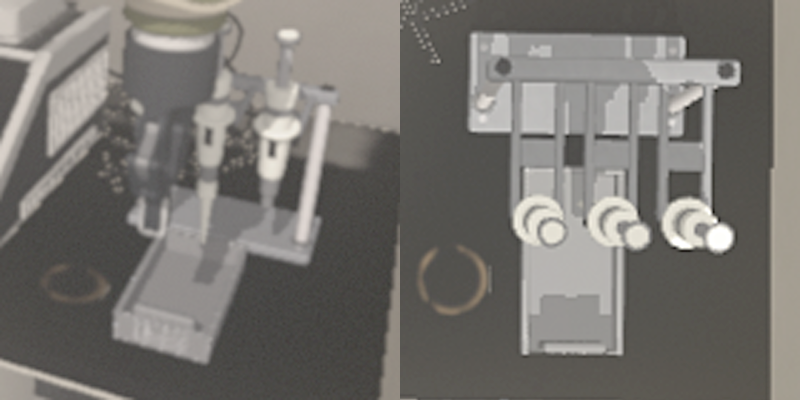

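The tray is flat with its centreline on the middle pipette, and the tip is still on. Next I'll bring the shut fingers above the middle button, tilted -10° about y.

```bash
python3 -m handwheel '0 0 4 0 -5 0 0;0 0 8 0 -10 0 0;0 0 12 0 -10 0 0;0 0 16 0 -10 0 0;2 0 18 0 -10 0 0;6 0 18 0 -10 0 0;10 0 18 0 -10 0 0;14 0 18 0 -10 0 0' && python3 -m handwheel '3 0 0 0 0 0 0;5 0 0 0 0 0 0;5.2 0 -1 0 0 0 0;5.2 0.05 -2 0 0 0 0;5.2 0.05 -2 0 0 0 0;5.2 0.05 -2 0 0 0 0;5.2 0.05 -2 0 0 0 0'
python3 - <<'E'
from rig import *
import cv2,pickle,numpy as np
d={n:get_image(n) for n in("scene","top")};pickle.dump(d,open("d3.pkl","wb"))
s=status.observe();print(s["time_s"],s["position"],s["q"],s["ft_force"],s["tool_rot"])
a=d["scene"]["color"][115:275,315:475,::-1];b=d["top"]["color"][100:250,330:470,::-1]
a=cv2.resize(a,(400,400),interpolation=cv2.INTER_CUBIC);b=cv2.resize(b,(400,429),interpolation=cv2.INTER_CUBIC)[:400]
cv2.imwrite("pics/z3.png",(255*(np.hstack([a,b])/255.)**.6).astype(np.uint8))
E
```

```text
time_s: 7.02
position: [0.4936, -0.2881, 0.3782]
tool_rot: [[0.001, 0.985, 0.174], [1.0, -0.001, -0.0], [0.0, 0.174, -0.985]]
ft_force: [-0.1, 0.4, 0.1]
grip_width: 0.0002
gripper_force: 0.0
time_s: 7.6
position: [0.5438, -0.288, 0.3591]
tool_rot: [[0.001, 0.985, 0.174], [1.0, -0.001, -0.0], [-0.0, 0.174, -0.985]]
ft_force: [0.4, -0.3, 0.8]
grip_width: 0.0002
gripper_force: 0.0
7.7 [ 0.54377092 -0.28806945  0.3595038 ] [-41.76058219  21.69699936  54.46326246   6.68109882  96.23566911
 -40.54781   ] [-0.07651871  0.03554975  0.14623718] [[ 8.32652411e-04  9.84651352e-01  1.74530862e-01]
 [ 9.99999442e-01 -7.06338300e-04 -7.85849465e-04]
 [-6.50509906e-04  1.74531419e-01 -9.84651390e-01]]
```

View pics/z3.png

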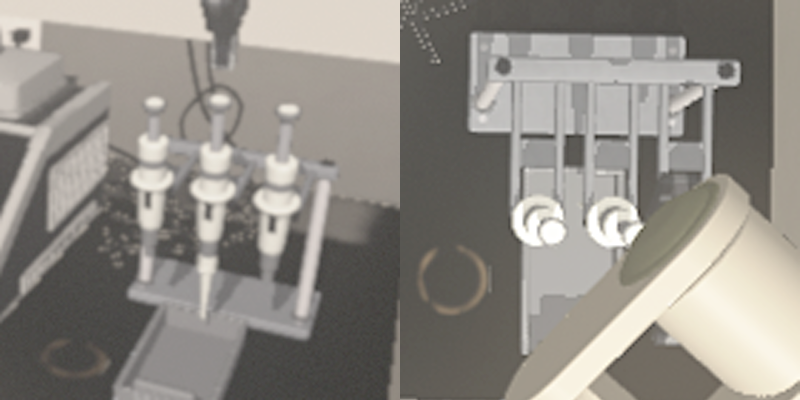

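The fingers are lined up over the middle button about 35 mm above it. I'll come down along the axis and feel for contact.

```bash
python3 -m handwheel '0.17 0 -1 0 0 0 0;0.35 0 -2 0 0 0 0;0.43 0 -2.46 0 0 0 0;0.52 0 -2.95 0 0 0 0;0.54 0 -3.05 0 0 0 0;0.56 0 -3.15 0 0 0 0;0.56 0 -3.15 0 0 0 0;0.56 0 -3.15 0 0 0 0' ; python3 -m handwheel '0.035 0 -0.2 0 0 0 0;0.07 0 -0.4 0 0 0 0;0.07 0 -0.4 0 0 0 0;0.07 0 -0.4 0 0 0 0'; python3 -m handwheel '0.035 0 -0.2 0 0 0 0;0.07 0 -0.4 0 0 0 0;0.07 0 -0.4 0 0 0 0;0.07 0 -0.4 0 0 0 0'
```

```text
time_s: 8.37
position: [0.5495, -0.288, 0.3277]
tool_rot: [[0.001, 0.985, 0.174], [1.0, -0.0, -0.0], [-0.0, 0.174, -0.985]]
ft_force: [0.2, -0.2, 0.0]
grip_width: 0.0001
gripper_force: 0.0
time_s: 8.7
position: [0.5502, -0.2879, 0.3233]
tool_rot: [[0.001, 0.985, 0.174], [1.0, -0.001, -0.0], [-0.0, 0.174, -0.985]]
ft_force: [-0.0, -0.5, 0.9]
grip_width: -0.0001
gripper_force: 0.4
time_s: 9.03
position: [0.5509, -0.2879, 0.3194]
tool_rot: [[0.001, 0.985, 0.174], [1.0, -0.001, -0.0], [0.0, 0.174, -0.985]]
ft_force: [-0.7, -0.5, 2.1]
grip_width: 0.0001
gripper_force: 1.0
```

Contact came at z ≈ 0.324, as measured. So I expect the first stop near 0.314 and the last near 0.305.

```bash
python3 -m handwheel '0.035 0 -0.2 0 0 0 0;0.07 0 -0.4 0 0 0 0;0.07 0 -0.4 0 0 0 0;0.07 0 -0.4 0 0 0 0'; python3 -m handwheel '0.017 0 -0.1 0 0 0 0;0.035 0 -0.2 0 0 0 0;0.035 0 -0.2 0 0 0 0;0.035 0 -0.2 0 0 0 0';python3 -m handwheel '0.017 0 -0.1 0 0 0 0;0.035 0 -0.2 0 0 0 0;0.035 0 -0.2 0 0 0 0;0.035 0 -0.2 0 0 0 0'
```

```text
time_s: 9.37
position: [0.5516, -0.2879, 0.3154]
tool_rot: [[0.001, 0.985, 0.174], [1.0, -0.001, -0.0], [-0.0, 0.174, -0.985]]
ft_force: [-0.8, -0.8, 4.0]
grip_width: 0.0
gripper_force: 1.6
time_s: 9.7
position: [0.5519, -0.2879, 0.3135]
tool_rot: [[0.001, 0.985, 0.174], [1.0, -0.0, -0.0], [-0.0, 0.174, -0.985]]
ft_force: [-0.7, -0.4, 5.0]
grip_width: 0.0002
gripper_force: 2.5
time_s: 10.03
position: [0.5523, -0.288, 0.3121]
tool_rot: [[0.001, 0.985, 0.175], [1.0, -0.0, -0.001], [-0.001, 0.175, -0.985]]
ft_force: [-1.2, -0.2, 8.1]
grip_width: 0.0003
gripper_force: 3.8
```

```bash
for i in 1 2; do :; done; python3 -m handwheel '0.017 0 -0.1 0 0 0 0;0.035 0 -0.2 0 0 0 0;0.035 0 -0.2 0 0 0 0;0.035 0 -0.2 0 0 0 0'; python3 -m handwheel '0.017 0 -0.1 0 0 0 0;0.035 0 -0.2 0 0 0 0;0.035 0 -0.2 0 0 0 0;0.035 0 -0.2 0 0 0 0';python3 -m handwheel '0.017 0 -0.1 0 0 0 0;0.017 0 -0.1 0 0 0 0;0.017 0 -0.1 0 0 0 0'
```

```text
time_s: 10.37
position: [0.5527, -0.2881, 0.3106]
tool_rot: [[0.001, 0.984, 0.175], [1.0, -0.0, -0.002], [-0.002, 0.175, -0.984]]
ft_force: [-2.0, 0.4, 9.2]
grip_width: -0.0003
gripper_force: 4.7
time_s: 10.7
position: [0.5531, -0.2881, 0.3086]
tool_rot: [[0.001, 0.984, 0.176], [1.0, -0.0, -0.002], [-0.002, 0.176, -0.984]]
ft_force: [-1.5, 1.3, 9.3]
grip_width: -0.0002
gripper_force: 4.9
time_s: 10.95
position: [0.5533, -0.2881, 0.3077]
tool_rot: [[0.001, 0.984, 0.176], [1.0, -0.0, -0.002], [-0.002, 0.176, -0.984]]
ft_force: [-2.1, 0.5, 10.2]
grip_width: 0.0002
gripper_force: 5.0
```

```bash
python3 -m handwheel '0.017 0 -0.1 0 0 0 0;0.017 0 -0.1 0 0 0 0;0.017 0 -0.1 0 0 0 0'; python3 -m handwheel '0.017 0 -0.1 0 0 0 0;0.017 0 -0.1 0 0 0 0;0.017 0 -0.1 0 0 0 0';python3 -m handwheel '0.009 0 -0.05 0 0 0 0;0.009 0 -0.05 0 0 0 0;0.009 0 -0.05 0 0 0 0'
```

```text
time_s: 11.2
position: [0.5534, -0.2881, 0.3067]
tool_rot: [[0.001, 0.984, 0.176], [1.0, -0.0, -0.002], [-0.002, 0.176, -0.984]]
ft_force: [-1.7, 0.4, 9.0]
grip_width: -0.0002
gripper_force: 5.0
time_s: 11.45
position: [0.5536, -0.2881, 0.3057]
tool_rot: [[0.001, 0.984, 0.176], [1.0, -0.0, -0.002], [-0.002, 0.176, -0.984]]
ft_force: [-2.2, 0.8, 10.2]
grip_width: 0.0
gripper_force: 5.2
time_s: 11.7
position: [0.5537, -0.2881, 0.3053]
tool_rot: [[0.001, 0.984, 0.176], [1.0, -0.0, -0.002], [-0.002, 0.176, -0.984]]
ft_force: [-2.5, -0.7, 10.7]
grip_width: 0.0
gripper_force: 5.3
```

```bash
python3 -m handwheel '0.009 0 -0.05 0 0 0 0;0.009 0 -0.05 0 0 0 0;0.009 0 -0.05 0 0 0 0'; python3 -m handwheel '0.009 0 -0.05 0 0 0 0;0.009 0 -0.05 0 0 0 0;0.009 0 -0.05 0 0 0 0'
```

```text
time_s: 11.95
position: [0.5538, -0.2881, 0.3048]
tool_rot: [[0.001, 0.984, 0.176], [1.0, -0.0, -0.002], [-0.002, 0.176, -0.984]]
ft_force: [-1.9, 0.9, 10.8]
grip_width: 0.0003
gripper_force: 5.4
time_s: 12.2
position: [0.5539, -0.2882, 0.3046]
tool_rot: [[0.001, 0.984, 0.176], [1.0, -0.0, -0.002], [-0.002, 0.176, -0.984]]
ft_force: [-2.2, 0.2, 11.2]
grip_width: 0.0
gripper_force: 5.9
```

```bash
python3 -m handwheel '0.009 0 -0.05 0 0 0 0;0.009 0 -0.05 0 0 0 0;0.009 0 -0.05 0 0 0 0'; python3 -m handwheel '0.009 0 -0.05 0 0 0 0;0.009 0 -0.05 0 0 0 0;0.009 0 -0.05 0 0 0 0'
```

```text
time_s: 12.45
position: [0.554, -0.2882, 0.3046]
tool_rot: [[0.001, 0.984, 0.177], [1.0, -0.0, -0.003], [-0.003, 0.177, -0.984]]
ft_force: [-3.6, 0.2, 14.1]
grip_width: 0.0001
gripper_force: 6.9
time_s: 12.7
position: [0.5542, -0.2883, 0.3045]
tool_rot: [[0.001, 0.984, 0.177], [1.0, -0.0, -0.003], [-0.003, 0.177, -0.984]]
ft_force: [-3.5, -0.3, 15.6]
grip_width: -0.0001
gripper_force: 8.0
```

It is at the last stop: the force is rising and the button no longer moves. I'll push slightly more to be sure, then back off along the axis and look.

```bash
python3 -m handwheel '0.009 0 -0.05 0 0 0 0;0.017 0 -0.1 0 0 0 0;0.017 0 -0.1 0 0 0 0'; python3 -m handwheel '-0.17 0 1 0 0 0 0;-0.35 0 2 0 0 0 0;-0.52 0 3 0 0 0 0;-0.7 0 4 0 0 0 0;-0.88 0 5 0 0 0 0;-4 0 6 0 0 0 0;-8 0 6 0 0 0 0;-12 0 6 0 0 0 0'
python3 -m handwheel '-4 0 0 0 0 0 0;-8 0 0 0 0 0 0;-8 0 0 0 0 0 0;-8 0 0 0 0 0 0;-8 0 0 0 0 0 0;-8 0 0 0 0 0 0'
python3 - <<'E'
from rig import *
import cv2,pickle,numpy as np
d={n:get_image(n) for n in("scene","top")}
s=status.observe();print(s["time_s"],s["position"],s["ft_force"])
a=d["scene"]["color"][145:305,315:475,::-1];b=d["top"]["color"][100:250,330:470,::-1]
a=cv2.resize(a,(400,400),interpolation=cv2.INTER_CUBIC);b=cv2.resize(b,(400,429),interpolation=cv2.INTER_CUBIC)[:400]
cv2.imwrite("pics/z4.png",(255*(np.hstack([a,b])/255.)**.6).astype(np.uint8))
E
```

```text
time_s: 12.95
position: [0.5544, -0.2884, 0.3044]
tool_rot: [[0.001, 0.984, 0.179], [1.0, 0.0, -0.005], [-0.005, 0.179, -0.984]]
ft_force: [-4.8, 1.6, 18.5]
grip_width: -0.0001
gripper_force: 10.0
time_s: 13.62
position: [0.4331, -0.2876, 0.3609]
tool_rot: [[-0.001, 0.985, 0.174], [1.0, 0.001, 0.0], [0.0, 0.174, -0.985]]
ft_force: [-0.6, -0.9, -0.2]
grip_width: 0.0001
gripper_force: 0.0
time_s: 14.12
position: [0.3548, -0.2879, 0.3607]
tool_rot: [[-0.0, 0.985, 0.174], [1.0, 0.0, 0.001], [0.001, 0.174, -0.985]]
ft_force: [0.4, 0.6, -0.4]
grip_width: -0.0001
gripper_force: 0.0
14.2167 [ 0.35493226 -0.28783566  0.36053361] [-0.69234798 -0.82683719  0.90072003]
```

View pics/z4.png

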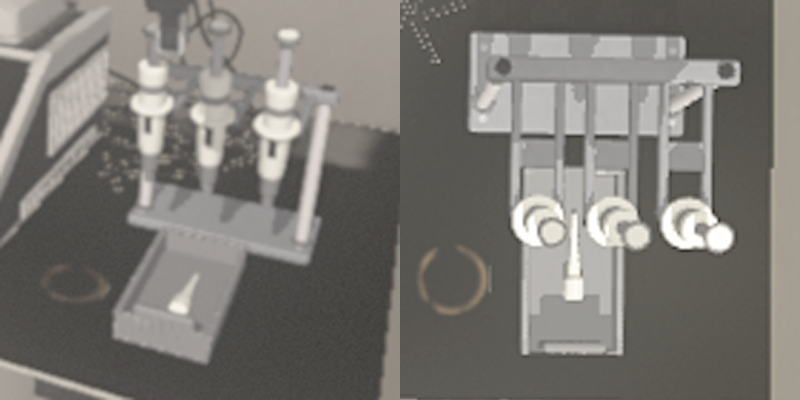

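The tip lies in the tray (right crop, about (573,255)), and the middle button is back up at (636,236). The arm is clear, so I'll wait for the tip to settle and hand in.

```bash
python3 -m handwheel '0 0 0 0 0 0 0;0 0 0 0 0 0 0;0 0 0 0 0 0 0;0 0 0 0 0 0 0;0 0 0 0 0 0 0;0 0 0 0 0 0 0;0 0 0 0 0 0 0;0 0 0 0 0 0 0' >/dev/null; python3 -c "
from rig import env
print(env.close_job())"
```

```text
the job is handed in; nothing more can be done
None
```

The job is handed in (no verdict came back): I pressed the middle pipette's button to its last stop at about 19 N, and the last pictures show the used tip lying in the tray, the button back up and the arm clear.

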